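# Make up two test kits in their work trays

### The arm

A 7-joint arm with a two-finger parallel gripper is mounted at the origin on a cart in front of the work surface, level with it; the furniture and walls round the work are solid. World frame = base frame: x ahead of the robot, y to its left, z up, the work surface at z = 0. Lengths are in m, angles in degrees, forces in N, time in s.
With the tool pointing down it reaches from about 0.375 to 0.925 m from the base axis. Payload 3.1 kg.
Tool frame: the origin (TCP) lies on the centre line of the jaws, within the pads' length; the fingertips stand 8 mm ahead of it and the grasp point (between the pads) lies 11 mm behind it (robot.tips_ahead is the distance from the TCP to the fingertips, in m); z points along the fingers, y is the line along which they close (so a half turn about z gives the same grasp; the last joint's range is limited). The gripper opens to 85 mm and grips with 20 to 120 N. Pads are 22 mm wide; open, the fingers measure 114 mm over their backs; the gripper's body (76 mm by 85 mm) begins 54 mm behind the grasp point. The pads swing forward as they close: fully open they stand 13 mm farther back than shut.
Start: joints at [70.199, 21.939, 2.515, 91.553, -1.026, 66.532, -2.859], TCP at [0.159, -0.63, 0.239] pointing down, gripper open.
Joint ranges: [-149.38, 149.38], [-23.57, 123.04], [-84.95, 90], [0, 143.3], [-89.99, 269.99], [3.08, 112.72], [-163.45, 163.45]. Speed limits (degrees/s): [159.86, 159.86, 180, 180, 180, 180, 180].

### API

Orientations are given as a 3x3 rotation matrix whose columns are the frame's x, y, z axes.
In Python, from plant import robot gives the robot as it stands. The module is installed in compiled form; this text tells all that it offers.
- The arm moves only by the tool arm_command, never from a script. Its argument "plan" is text: rows parted by semicolons, each of 6 numbers parted by spaces: the shift along the tool's x, y, z in shares of 0.75 m (1.0 is 0.75 m), then the turn, a rotation vector about the tool's x, y, z in fractions of the full range, 1 being 2 pi rad. A call has exactly 8 rows; each row is the pose to reach, as a shift and turn from the pose commanded when the call began, along the tool's axes at that moment; what a row does not reach only later rows make up. A row lasts 1/8 s, in which the tool goes at most 62.5 mm and 10.7 degrees, less where a joint would pass 70% of its speed; a pose out of reach is approached as far as the arm can. A shift or turn number past 1, either way, is cut back to 1. A call with a gripper value outside its range is refused whole. "claw" is the opening, from 0 (shut) to 1 (fully open), set as the call begins (left out, the last holds). The fingers move at their own pace and stop on an object; the grip force is fixed at half the most. Time passes only in rows, so rows that repeat a pose let the fingers close, or fill a call up. It gives the time, the measured TCP pose, the force, the opening and the grip force at its end, in the units of the state.
- robot.read_state(): the state, without advancing time (a new reading comes with each control period).
- robot.read_camera(name): name is "scene" or "top" or "wrist"; returns the picture (384x512x3 uint8, red, green, blue); there is no depth.
- robot.calibration(name): a dict with "K" (3x3 intrinsics, pixels), "world_from_camera" (4x4, takes a point from camera to world coordinates). Camera axes: x right, y down, z forward; pixel columns grow to the right and rows downward; lengths in m; the calibration is good to about 2 mm. The wrist camera is an equidistant fisheye: a pixel r from the principal point sees the ray r / f radians off the axis. A picture is of the moment at which its call begins: read the wrist's pose just before it. calibration takes no time and is no camera call; for the wrist camera it gives the pose at the moment of the call.
- robot.job_done(): hands the job in; it is judged then, once.
The state is a dict: "time_s": time; "joints": joint angles; "joint_velocities": joint speeds; "joint_efforts": joint torques, N m; "ee_pos": TCP position; "orientation": TCP orientation; "contact_force": force on the tool from outside, world axes, zero at the start; "torque": the same for the moment, N m; "opening": finger opening in m; "grasp_force": force on a finger pad.
Only numpy, scipy, OpenCV 4.12 (cv2) and the standard library are available. Lean on these libraries where they do the work, as an engineer would, in place of code of your own. Each camera call takes 0.05 s, during which the arm holds its last target. There are 200 camera calls.

### The job

Make up the two test kits from the stock at the back of the bench. The larger tray gets the rapid test: lay the flat cassette in its recess first, while there is still room for a hand, then stand the dropper bottle and the taller, red-capped tube in their bores behind it; the smaller tray gets the cartridge in its rectangular well and the shorter, white-capped vial in its round bore. Everything must sit fully home, the cassette flat and the rest upright; leave the jar, the petri dish and the timer where they are.

Things in the scene. Friction and masses are not known exactly. Their poses are not given: they have to be found in the camera images.
- cartridge: Upright test cartridge, clear body, flat blue lid; 43 (own x) x 34 (own y) x 57 mm. Body under the lid 33 x 28 mm, up to 50 mm; the shut, fixed lid at 52 to 56 mm is the widest part, 34 mm across own y: take it there across own y. Origin: centre of the underside, z up.
- vial: Slim round vial with a white cap, the shorter and thinner of the two capped tubes: 65 mm tall, barrel 14 mm across, cap 16 mm across from 54 to 65 mm; take it by the cap. Stands upright on its foot. Origin: centre of the underside, z up.
- sample_tube: Slim round screw-cap tube, the taller of the two capped tubes: 91 mm tall, barrel 16 mm across, red ribbed cap 20 mm across from 72 to 91 mm; take it by the cap. Stands upright on its foot. Origin: centre of the underside, z up.
- dropper_bottle: White dropper bottle with a white cap, in the row of stock (not one of the coloured-capped bottles at the far right), 74 mm tall: round body 31 mm across up to 56 mm, then a narrow cap 18 mm across. Origin: centre of the underside, z up.
- cassette: Flat white plastic lateral-flow test cassette, 20 (own x) x 70 (own y) x 5 mm (z), lying face up on the worktop. Origin: centre of the underside.
- cartridge_kit_tray: Smaller grey work tray, fixed block 80 (own x) x 140 (own y) x 30 mm high with a 4 mm wide foot flange. Two wells, floors 6 mm above the worktop: rectangular cartridge well 44 (x) x 50 (y) mm centred at own (x, y) = (0, +30) mm; round vial bore 30 mm across at (0, -42) mm. Origin: centre of the underside, z up.
- rapid_kit_tray: Larger grey work tray, fixed, 128 (own x) x 150 (own y) x 30 mm. Cassette recess 36 (x) x 86 (y) mm at own (x, y) = (-36, 0) mm: ledges 24 mm above worktop carry the ends; between them a thumb gap (|y| < 24 mm, x -64 to +4, 9 mm above worktop) for fingers. Bores, floors 6 mm above worktop: bottle, 48 mm wide, at (+33, +40); tall tube, 32 mm, at (+33, -42). Origin: centre of the underside, z up.
- jar: Open glass jar, 43 mm across, 66 mm tall, at the back of the worktop; not wanted, leave it alone. Origin: centre of the underside.
- petri_dish: Lidded petri dish, 58 mm across, 15 mm tall, at the back of the worktop; not wanted, leave it alone. Origin: centre of the underside.
- timer: White bench timer with a display and three buttons, 26 (own x) x 62 (own y) x 58 mm, standing to the right of the trays; not wanted, leave it alone. Origin: centre of the underside.
Not all that is in view belongs to the job. What is shaped like the cassette but purple is not meant.

How it is judged (in metres and radians):
On the way, in this order (a step that is already met when the one before it is completed fails the run):
1. the cassette lies flat in the recess of the larger tray (x of cassette in the frame of rapid_kit_tray between -0.047 and -0.025 m and y of cassette in the frame of rapid_kit_tray between -0.011 and 0.011 m and z of cassette in the frame of rapid_kit_tray between 0.019 and 0.029 m and angle between the y axis of cassette and the y axis of rapid_kit_tray, either way round below 0.25 rad and angle between cassette's own z axis and vertical below 0.12 rad), for 0.2 s.
2. both kits are complete: bottle, tube, cartridge and vial stand in their wells too (all of step 1 and x of cartridge in the frame of cartridge_kit_tray between -0.014 and 0.014 m and y of cartridge in the frame of cartridge_kit_tray between 0.016 and 0.044 m and z of cartridge in the frame of cartridge_kit_tray between 0.001 and 0.011 m and angle between each of cartridge, vial, dropper_bottle, sample_tube's own z axis and vertical below 0.12 rad and x of vial in the frame of cartridge_kit_tray between -0.011 and 0.011 m and y of vial in the frame of cartridge_kit_tray between -0.053 and -0.031 m and z of vial in the frame of cartridge_kit_tray between 0.001 and 0.011 m and x of dropper_bottle in the frame of rapid_kit_tray between 0.022 and 0.044 m and y of dropper_bottle in the frame of rapid_kit_tray between 0.029 and 0.051 m and z of dropper_bottle in the frame of rapid_kit_tray between 0.001 and 0.011 m and x of sample_tube in the frame of rapid_kit_tray between 0.022 and 0.044 m and y of sample_tube in the frame of rapid_kit_tray between -0.053 and -0.031 m and z of sample_tube in the frame of rapid_kit_tray between 0.001 and 0.011 m), for 0.2 s.
At the end, for the whole second after the job is handed in: Each thing in its own well and at rest: origin within 11 mm (cartridge 14) of the well centre in tray x and y, underside within 5 mm of the well floor (cassette: ledges), own z within 0.12 rad of vertical; cassette long side within 0.25 rad of tray y (all of step 2 and linear speed of each of cartridge, vial, dropper_bottle, sample_tube, cassette below 0.02 m/s); the robot touches nothing.
It fails at once if the bottle or the taller tube stands in the larger tray before the cassette is laid in its recess (not (x of cassette in the frame of rapid_kit_tray between -0.047 and -0.025 m and y of cassette in the frame of rapid_kit_tray between -0.011 and 0.011 m and z of cassette in the frame of rapid_kit_tray between 0.019 and 0.029 m and angle between the y axis of cassette and the y axis of rapid_kit_tray, either way round below 0.25 rad and angle between cassette's own z axis and vertical below 0.12 rad) and ((x of dropper_bottle in the frame of rapid_kit_tray between 0.022 and 0.044 m and y of dropper_bottle in the frame of rapid_kit_tray between 0.029 and 0.051 m and z of dropper_bottle in the frame of rapid_kit_tray between 0.001 and 0.011 m) or (x of sample_tube in the frame of rapid_kit_tray between 0.022 and 0.044 m and y of sample_tube in the frame of rapid_kit_tray between -0.053 and -0.031 m and z of sample_tube in the frame of rapid_kit_tray between 0.001 and 0.011 m))).
It fails at once if the open glass jar is moved by more than 25 mm (distance of jar from where it was at the start of the episode above 0.025 m).
It fails at once if the petri dish is moved by more than 25 mm (distance of petri_dish from where it was at the start of the episode above 0.025 m).
It fails at once if the timer is moved by more than 25 mm (distance of timer from where it was at the start of the episode above 0.025 m).
It also fails if it takes over 125 s, if anything falls off the work surface, if the arm or the gripper's body presses on something with over 40 N, if the wrist force passes 120 N, or if a joint passes its speed limit or range.

## Working session

There is one attempt and no reset: what is moved stays moved. The work goes in short steps, Python scripts to look and compute and a tool call to move; the robot and the scene stay as the last step left them, time stands still between calls to the robot, and variables do not carry over. Pictures are saved under pics/ and viewed, at most 14 in all, crops included, and the job is handed in when it is done.

Besides the shell and the picture viewer there is one more tool, called after "Call:" by a JSON object that holds its "api" and its "payload". arm_command: Moves the arm, as the interface text tells. Its arguments: {"type":"object","properties":{"plan":{"type":"string"},"claw":{"type":"number"}},"required":["plan"]}

```bash
mkdir -p pics; python3 - <<'E'
from plant import robot
import cv2,numpy as np
for n in("scene","top","wrist"):
    im=robot.read_camera(n); cv2.imwrite(f"pics/{n}0.png",im[...,::-1]); c=robot.calibration(n); print(n,np.round(c["K"],1).tolist(),np.round(c["world_from_camera"],4).tolist())
s=robot.read_state();print(s)
E
```

```text
scene [[488.1, 0.0, 257.4], [0.0, 488.1, 191.3], [0.0, 0.0, 1.0]] [[-0.9546, -0.2303, 0.189, 0.3379], [-0.2976, 0.7694, -0.5653, 0.5991], [-0.0152, -0.5958, -0.803, 1.1129], [0.0, 0.0, 0.0, 1.0]]
top [[367.4, 0.0, 253.8], [0.0, 367.4, 183.8], [0.0, 0.0, 1.0]] [[0.0072, -0.9883, 0.1521, 0.4443], [-0.9999, -0.0058, 0.0095, -0.1597], [-0.0085, -0.1521, -0.9883, 0.921], [0.0, 0.0, 0.0, 1.0]]
wrist [[297.3, 0.0, 259.4], [0.0, 297.3, 193.9], [0.0, 0.0, 1.0]] [[0.2449, -0.9198, -0.3066, 0.2371], [-0.9696, -0.2328, -0.076, -0.6107], [-0.0015, 0.3158, -0.9488, 0.3712], [0.0, 0.0, 0.0, 1.0]]
{'time_s': 0.15, 'joints': array([70.19962888, 21.98299768,  2.50996392, 91.62943889, -1.02496454,
       66.53128347, -2.86065443]), 'joint_velocities': array([-0.00831195, -0.21560874, -0.08694056, -0.24706132,  0.1037833 ,
       -0.00319078,  0.05486817]), 'joint_efforts': array([ 1.68121584e-03, -4.34054554e+01,  1.02653369e+00, -2.49979430e+01,
        1.06916152e-02,  7.23636680e-03, -5.19356547e-06]), 'ee_pos': array([ 0.15925711, -0.62943175,  0.23814652]), 'orientation': array([[ 9.69437546e-01,  2.45337438e-01, -6.21002221e-04],
       [ 2.45338202e-01, -9.69435440e-01,  2.02348992e-03],
       [-1.05583726e-04, -2.11400268e-03, -9.99997760e-01]]), 'contact_force': array([0.25478647, 0.25437617, 0.40814269]), 'torque': array([ 0.01381933, -0.04805562,  0.02507416]), 'grasp_force': 0.0, 'opening': 0.08550883644913194}
```

View pics/scene0.png

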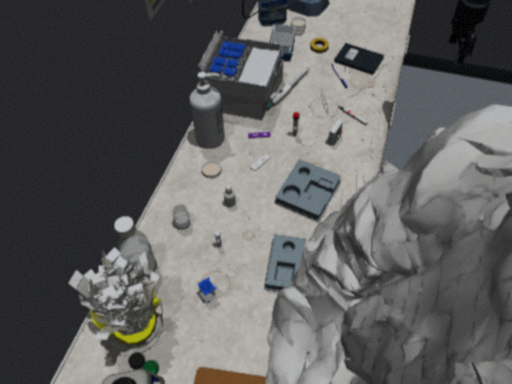

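View pics/top0.png

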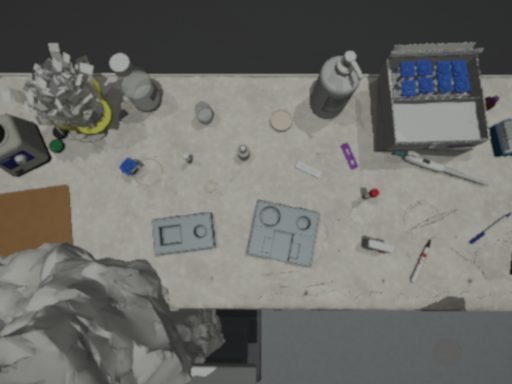

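Top shows the larger tray around (284,235) and the smaller around (183,234). The cartridge is at (130,167), vial (188,158), bottle (243,152), cassette (308,170), tube (373,193), jar (204,114), dish (281,120), timer (377,244). I'll enlarge the pictures to measure.

```bash
cat > h.py <<'E'
import numpy as np,cv2
from plant import robot
def cal(n):
    c=robot.calibration(n); return np.array(c["K"]),np.array(c["world_from_camera"])
def ray(n,uv,C=None):
    K,T=C or cal(n); x=(np.array(uv,float)-K[:2,2])/K[0,0]
    if n=="wrist":
        r=np.hypot(*x); d=np.r_[x/r*np.sin(r),np.cos(r)] if r>0 else np.r_[0,0,1.]
    else: d=np.r_[x,1]
    d=T[:3,:3]@d; return T[:3,3],d/np.linalg.norm(d)
def at_z(n,uv,z,C=None):
    o,d=ray(n,uv,C); return o+d*(z-o[2])/d[2]
def tri(*rays):
    A=[np.eye(3)-np.outer(d,d) for o,d in rays]
    p=np.linalg.solve(sum(A),sum(a@o for a,(o,d) in zip(A,rays)))
    return p,[float(np.linalg.norm(a@(p-o))) for a,(o,d) in zip(A,rays)]
def proj(n,p,C=None):
    K,T=C or cal(n); q=T[:3,:3].T@(np.array(p,float)-T[:3,3])
    if n=="wrist":
        r=np.hypot(*q[:2]); t=np.arctan2(r,q[2]); x=q[:2]/r*t
    else: x=q[:2]/q[2]
    return K[:2,2]+K[0,0]*x
E
python3 - <<'E'
import cv2
from h import *
a=cv2.imread("pics/top0.png")[95:270,110:400]; cv2.imwrite("pics/topc.png",cv2.resize(a,None,fx=2.75,fy=2.75,interpolation=cv2.INTER_CUBIC))
a=cv2.imread("pics/scene0.png")[100:310,160:360]; cv2.imwrite("pics/scenec.png",cv2.resize(a,None,fx=2.8,fy=2.8,interpolation=cv2.INTER_CUBIC))
for p in([0,0,0],[0,0,.3],[.159,-.63,.24]): print(proj("scene",p),proj("top",p))
E
```

```text
[473.75028702 308.25075898] [186.33817728 435.50528008]
[527.51961023 244.55906605] [148.08585244 541.14991531]
[454.50541238  53.5195392 ] [532.41956959 412.02467189]
```

View pics/wrist0.png

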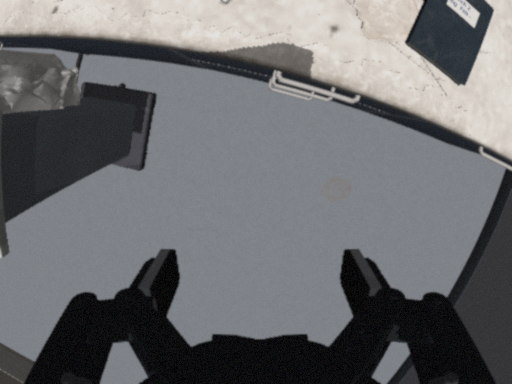

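```bash
sleep 0
```

```text
(no output)
```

View pics/topc.png

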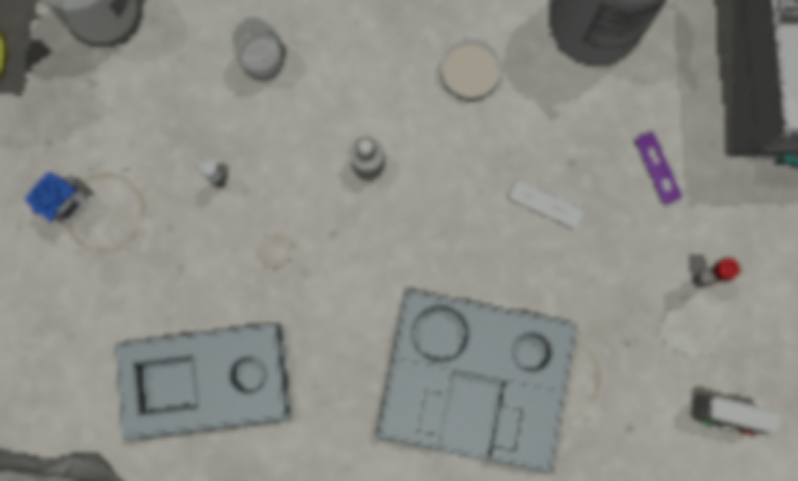

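View pics/scenec.png

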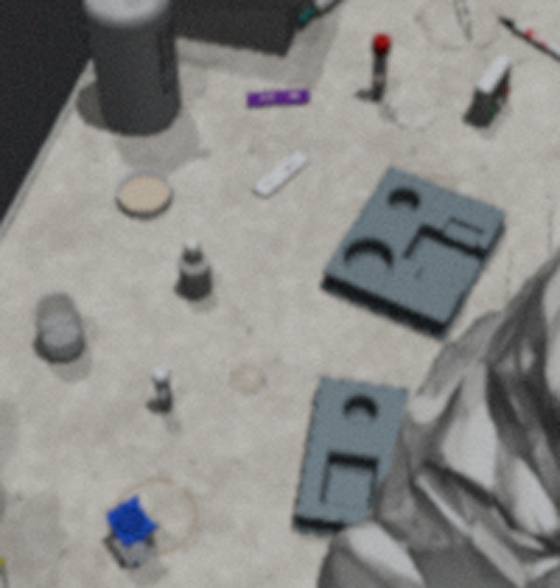

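Enlarged crops: scale is 2.75x for top (origin 110,95) and 2.8x for scene (origin 160,100). Tray corners, bores and caps are clear in both. A large grey lump stands near the base on the left (scene, lower right), so I'll triangulate everything and bound that lump too.

```bash
python3 - <<'E'
from h import *
np.set_printoptions(precision=4,suppress=True)
t=lambda u,v:((u+.5)/2.75-.5+110,(v+.5)/2.75-.5+95); s=lambda u,v:((u+.5)/2.8-.5+160,(v+.5)/2.8-.5+100)
for n,a,b in[("cart",(53,196),(132,521)),("vial",(208,168),(161,374)),("bottle",(366,146),(192,246)),("tube",(727,268),(381,42)),("cassette",(546,205),(280,175)),("LT bottle bore",(440,333),(368,255)),("LT tube bore",(532,351),(404,199)),("ST bore",(249,375),(360,408)),("ST cornerTR",(281,325),(322,379)),("timer",(742,412),(495,75)),("jar",(262,57),(62,335))]:
    print(n,*tri(ray("top",t(*a)),ray("scene",s(*b))))
for nm,c in[("LT",[(406,288),(577,322),(551,471),(377,437)]),("ST",[(115,343),(281,323),(290,420),(124,440)])]:
    P=np.array([at_z("top",t(*q),.03) for q in c])[:,:2]; print(nm,P.mean(0),P.tolist(),[np.linalg.norm(P[i]-P[i-1]) for i in range(4)],[np.degrees(np.arctan2(*(P[i]-P[j]))) for i,j in((0,1),(3,2))])
for nm,a in[("LTb",(440,333)),("LTt",(532,351)),("STv",(249,375)),("STw",(168,384))]: print(nm,at_z("top",t(*a),.03))
P=np.array([at_z("top",t(*q),.005) for q in[(517,181),(581,212),(575,229),(510,199)]]); print("cass",P.mean(0),P)
P=np.array([at_z("top",t(*q),.056) for q in[(47,173),(77,185),(52,220),(27,205)]]); print("cart",P.mean(0),P)
A=np.array([(0,262),(40,250),(80,258),(110,262),(140,300),(215,320),(210,370),(150,384),(0,384)],np.int32)
B=np.array([(270,384),(275,300),(310,250),(305,225),(350,210),(395,165),(420,130),(470,110),(512,105),(512,384)],np.int32)
ct,cs=cal("top"),cal("scene")
for z in np.arange(0,.8,.1):
    g=[(x,y) for x in np.arange(-.3,.6,.03) for y in np.arange(-.3,.6,.03) if all(cv2.pointPolygonTest(Q.astype(np.float32),tuple(map(float,proj(n,(x,y,z),C))),False)>0 for n,Q,C in(("top",A,ct),("scene",B,cs)))]
    g=np.array(g); print(round(z,1),len(g),*( (g.min(0),g.max(0)) if len(g) else()))
E
```

```text
cart [0.6204 0.1519 0.0494] [5.275634339480273e-05, 5.275634339455837e-05]
vial [0.6438 0.0136 0.0605] [5.551958361989704e-06, 5.551958361922128e-06]
bottle [ 0.6619 -0.1246  0.0699] [0.00010041944937648909, 0.0001004194493762748]
tube [ 0.5552 -0.4268  0.0851] [2.8936589920584477e-05, 2.8936589920470954e-05]
cassette [ 0.625  -0.2892 -0.0003] [0.0005642166271518804, 0.0005642166271518869]
LT bottle bore [ 0.5035 -0.1899  0.0323] [0.00036808289530771327, 0.0003680828953077492]
LT tube bore [ 0.4879 -0.2708  0.0298] [0.0002599617626026724, 0.0002599617626024553]
ST bore [ 0.466  -0.0226  0.0286] [0.0005206575222653086, 0.0005206575222651258]
ST cornerTR [ 0.5101 -0.0484  0.0181] [0.0001903679427091881, 0.0001903679427088503]
timer [ 0.4348 -0.4449  0.0529] [0.002022963688686179, 0.00202296368868599]
jar [ 0.7615 -0.0242  0.017 ] [0.0012114337933073333, 0.0012114337933072578]
LT [ 0.4637 -0.223 ] [[0.5429479554702018, -0.15991373146346216], [0.5137992874237285, -0.31064557520627467], [0.38527583705033097, -0.2857237925210676], [0.4129392172676525, -0.13552201019247684]] [np.float64(0.1
[... 464 characters left out ...]
9942521056), np.float64(0.14503250924948008)] [np.float64(-7.253603340557854), np.float64(-7.2003945605582516)]
LTb [ 0.5033 -0.1901  0.03  ]
LTt [ 0.4881 -0.2707  0.03  ]
STv [ 0.4655 -0.0228  0.03  ]
STw [0.4572 0.0479 0.03  ]
cass [ 0.6232 -0.2882  0.005 ] [[ 0.6459 -0.262   0.005 ]
 [ 0.617  -0.3206  0.005 ]
 [ 0.6011 -0.3147  0.005 ]
 [ 0.6289 -0.2554  0.005 ]]
cart [0.6193 0.1515 0.056 ] [[0.6396 0.156  0.056 ]
 [0.629  0.129  0.056 ]
 [0.5977 0.1491 0.056 ]
 [0.6109 0.1718 0.056 ]]
0.0 68 [ 0.12 -0.03] [0.39 0.3 ]
0.1 82 [ 0.15 -0.06] [0.39 0.33]
0.2 80 [ 0.18 -0.06] [0.42 0.33]
0.3 53 [ 0.24 -0.06] [0.39 0.24]
0.4 22 [ 0.27 -0.03] [0.39 0.18]
0.5 1 [0.3  0.09] [0.3  0.09]
0.6 0
0.7 0
```

The positions are consistent: cap heights come out about 5 mm low, as expected from the scene-camera error. Next, a move planner that turns world targets into tool-axis shifts.

```bash
cat > mv.py <<'E'
import sys
from h import *
from scipy.spatial.transform import Rotation as R
def plan(p,a,s=None):
    s=s or robot.read_state(); O=np.array(s["orientation"]); a=np.radians(a)
    G=np.array([[np.cos(a),np.sin(a),0],[np.sin(a),-np.cos(a),0],[0,0,-1]])
    d=O.T@(np.array(p)-s["ee_pos"]); r=R.from_matrix(O.T@G).as_rotvec()
    print("t",round(s["time_s"],2),"pos",np.round(s["ee_pos"],4),"yaw",round(np.degrees(np.arctan2(O[1,0],O[0,0])),1),"j",np.round(s["joints"]))
    print("shift",np.round(d,4),"turn",np.round(r,3))
if __name__=="__main__": plan(list(map(float,sys.argv[1:4])),float(sys.argv[4]))
E
python3 mv.py .624 -.2885 .2 64.3
```

```text
t 0.15 pos [ 0.1593 -0.6294  0.2381] yaw 14.2 j [70. 22.  3. 92. -1. 67. -3.]
shift [ 0.5342 -0.2164  0.0385] turn [-0.002 -0.001 -0.874]
```

Careful with the scale: shifts go in shares of 0.75 m and turns go in shares of 2 pi rad. That gives: 0.45 m / 0.75 = 0.6, 0.4 m / 0.75 = 0.5333, -0.8 rad / 6.2832 = -0.1273.

Call:
{"api": "arm_command", "payload": {"plan": "0.08 -0.0267 0 0 0 -0.0159;0.16 -0.0533 0 0 0 -0.0318;0.24 -0.08 0 0 0 -0.0477;0.32 -0.12 0 0 0 -0.0637;0.4 -0.16 0 0 0 -0.0796;0.4667 -0.1867 0 0 0 -0.0955;0.5333 -0.2133 0.0133 0 0 -0.1114;0.6 -0.24 0.0267 0 0 -0.1273", "claw": 0.5}}

```text
time_s: 1.15
ee_pos: [0.5529, -0.3437, 0.2189]
orientation: [[0.496, 0.868, 0.0], [0.868, -0.496, -0.0], [0.0, 0.0, -1.0]]
contact_force: [0.8, 0.4, -0.2]
opening: 0.043
grasp_force: 0.0
```

```bash
python3 mv.py .624 -.2885 .2 64.3
```

```text
t 1.15 pos [ 0.5529 -0.3437  0.2189] yaw 60.3 j [ 41.  24. -16.  92.   7.  65.  -7.]
shift [0.0832 0.0343 0.0189] turn [ 0.    -0.    -0.071]
```

In the tool's units: 0.083 m / 0.75 = 0.1107, 0.06 m / 0.75 = 0.08, -0.07 rad / 6.2832 = -0.0111.

Call:
{"api": "arm_command", "payload": {"plan": "0.04 0.0133 0.0067 0 0 -0.0048;0.08 0.0267 0.0133 0 0 -0.0111;0.1107 0.0453 0.0253 0 0 -0.0111;0.1107 0.0453 0.0253 0 0 -0.0111;0.1107 0.0453 0.0253 0 0 -0.0111;0.1107 0.0453 0.0253 0 0 -0.0111;0.1107 0.0453 0.0253 0 0 -0.0111;0.1107 0.0453 0.0253 0 0 -0.0111"}}

```text
time_s: 2.15
ee_pos: [0.6221, -0.2911, 0.2006]
orientation: [[0.439, 0.899, 0.0], [0.899, -0.439, -0.0], [-0.0, 0.0, -1.0]]
contact_force: [0.6, 0.2, -0.0]
opening: 0.0429
grasp_force: 0.0
```

```bash
python3 - <<'E'
from h import *
C=cal("wrist"); im=robot.read_camera("wrist"); cv2.imwrite("pics/w1.png",im[...,::-1]); np.savez("w1.npz",K=C[0],T=C[1])
print(robot.read_state()["ee_pos"],robot.tips_ahead)
for p in([.624,-.2885,.005],[.6374,-.2587,.005],[.609,-.3177,.005],[.4637,-.223,.03]):print(proj("wrist",p,C))
E
```

```text
[ 0.6221653  -0.29079699  0.20053616] 0.008
[260.14354852 166.47117149]
[259.21828823 137.91806147]
[259.55988665 193.93376891]
[111.26758087 183.400984  ]
```

View pics/w1.png

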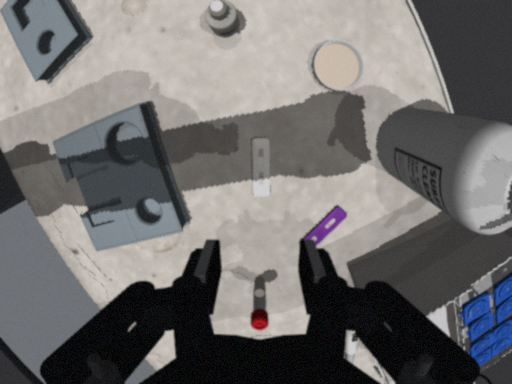

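The wrist view shows the cassette vertical at cols 253–269, rows 137–195 (centre about (261,166)), which matches the prediction of (260,166) within 1 mm. The spray bottle and purple cassette clear the fingers. Going down in stages.

```bash
python3 - <<'E'
from h import *
d=np.load("w1.npz");C=(d["K"],d["T"])
for q in[(261,137.5),(261.3,195),(261,166)]:print(at_z("wrist",q,.005,C))
print(tri(ray("wrist",(261,166),C),ray("top",(308.3,169.4))))
for q in [(127,141),(149,210)]:print(at_z("wrist",q,.03,C))
E
python3 mv.py .625 -.289 .035 64.3
```

```text
[ 0.63938127 -0.25914425  0.005     ]
[ 0.61024828 -0.31977054  0.005     ]
[ 0.62511279 -0.28843258  0.005     ]
(array([ 0.62440103, -0.28980949, -0.00212237]), [0.00013001919598138156, 0.00013001919598121088])
[ 0.50892984 -0.19135675  0.03      ]
[ 0.48970179 -0.27177574  0.03      ]
t 2.2 pos [ 0.6222 -0.2908  0.2005] yaw 64.0 j [ 35.  29. -18.  87.   9.  65. -11.]
shift [0.0029 0.0017 0.1655] turn [ 0.     0.    -0.005]
```

In the tool's units: 0.18 m / 0.75 = 0.24, 0.002 m / 0.75 = 0.0027, -0.005 rad / 6.2832 = -0.0008.

Call:
{"api": "arm_command", "payload": {"plan": "0.004 0.0027 0.0667 0 0 -0.0008;0.004 0.0027 0.1333 0 0 -0.0008;0.004 0.0027 0.1733 0 0 -0.0008;0.004 0.0027 0.2 0 0 -0.0008;0.004 0.0027 0.22 0 0 -0.0008;0.004 0.0027 0.2333 0 0 -0.0008;0.004 0.0027 0.24 0 0 -0.0008;0.004 0.0027 0.24 0 0 -0.0008", "claw": 0.4}}

```text
time_s: 3.2
ee_pos: [0.6259, -0.2886, 0.0207]
orientation: [[0.433, 0.901, 0.001], [0.901, -0.433, -0.0], [0.0, 0.001, -1.0]]
contact_force: [0.2, 0.1, 0.6]
opening: 0.0338
grasp_force: 0.0
```

```bash
python3 mv.py .625 -.289 .0095 64.3
```

```text
t 3.2 pos [ 0.6259 -0.2886  0.0207] yaw 64.3 j [ 33.  41. -16.  92.  14.  49. -14.]
shift [-0.0007 -0.0006  0.0112] turn [ 0.001 -0.     0.001]
```

In the tool's units: 0.011 m / 0.75 = 0.0147, 0.008 m / 0.75 = 0.0107.

Call:
{"api": "arm_command", "payload": {"plan": "0 0 0.0053 0 0 0;0 0 0.0107 0 0 0;0 0 0.0147 0 0 0;0 0 0.0147 0 0 0;0 0 0.0147 0 0 0;0 0 0.0147 0 0 0;0 0 0.0147 0 0 0;0 0 0.0147 0 0 0"}}

```text
time_s: 4.2
ee_pos: [0.6257, -0.2885, 0.0094]
orientation: [[0.433, 0.901, 0.0], [0.901, -0.433, -0.0], [0.0, 0.0, -1.0]]
contact_force: [-0.7, -0.1, -0.2]
opening: 0.0343
grasp_force: 0.0
```

In the tool's units: -0.02 m / 0.75 = -0.0267, -0.005 m / 0.75 = -0.0067.

Call:
{"api": "arm_command", "payload": {"plan": "0 0 0 0 0 0;0 0 0 0 0 0;0 0 0 0 0 0;0 0 0 0 0 0;0 0 0 0 0 0;0 0 0 0 0 0;0 0 -0.0067 0 0 0;0 0 -0.0267 0 0 0", "claw": 0}}

```text
time_s: 5.2
ee_pos: [0.6239, -0.2879, 0.0282]
orientation: [[0.433, 0.901, -0.004], [0.901, -0.433, 0.001], [-0.0, -0.004, -1.0]]
contact_force: [-0.9, 0.3, 0.9]
opening: 0.0173
grasp_force: 58.6
```

```bash
python3 mv.py .428 -.2165 .13 79.3
```

```text
t 5.2 pos [ 0.6239 -0.2879  0.0282] yaw 64.3 j [ 33.  40. -16.  92.  13.  50. -14.]
shift [-0.0205 -0.2079 -0.101 ] turn [-0.004 -0.    -0.261]
```

In the tool's units: -0.207 m / 0.75 = -0.276, -0.15 m / 0.75 = -0.2, -0.15 rad / 6.2832 = -0.0239.

Call:
{"api": "arm_command", "payload": {"plan": "0 0 -0.0667 0 0 0;0 -0.0267 -0.1333 0 0 -0.008;-0.0067 -0.08 -0.1333 0 0 -0.0159;-0.0133 -0.1333 -0.1333 0 0 -0.0239;-0.02 -0.2 -0.1333 0 0 -0.0318;-0.0267 -0.24 -0.1333 0 0 -0.0414;-0.0273 -0.276 -0.1333 0 0 -0.0414;-0.0273 -0.276 -0.1333 0 0 -0.0414"}}

```text
time_s: 6.2
ee_pos: [0.428, -0.2168, 0.1296]
orientation: [[0.187, 0.982, -0.002], [0.982, -0.187, -0.001], [-0.001, -0.001, -1.0]]
contact_force: [0.6, -0.1, -0.1]
opening: 0.0171
grasp_force: 58.7
```

```bash
python3 - <<'E'
from h import *
C=cal("wrist"); im=robot.read_camera("wrist"); cv2.imwrite("pics/w2.png",im[...,::-1]); np.savez("w2.npz",K=C[0],T=C[1])
s=robot.read_state();print(s["ee_pos"],s["orientation"],s["opening"])
c=np.array([.4634,-.2233]);R=np.array([[.983,.186],[-.186,.983]])
for p in([-54,-43],[-54,43],[-18,-43],[-18,43],[33,40],[33,-42],[-64,-75]):print(p,proj("wrist",[*(c+R@np.array(p)/1000),.03],C))
E
```

```text
[ 0.42990116 -0.21743913  0.13001644] [[ 1.86856554e-01  9.82386801e-01  8.94679450e-04]
 [ 9.82386657e-01 -1.86855407e-01 -1.22979575e-03]
 [-1.04095942e-03  1.10871655e-03 -9.99998844e-01]] 0.016685554374930973
[-54, -43] [240.04297254 242.59300224]
[-54, 43] [237.60997149 145.00300999]
[-18, -43] [280.85653085 242.53972031]
[-18, 43] [283.19672646 144.95706291]
[33, 40] [345.28859593 149.764746  ]
[33, -42] [337.14540496 240.48397613]
[-64, -75] [230.4010186 272.565959 ]
```

View pics/w2.png

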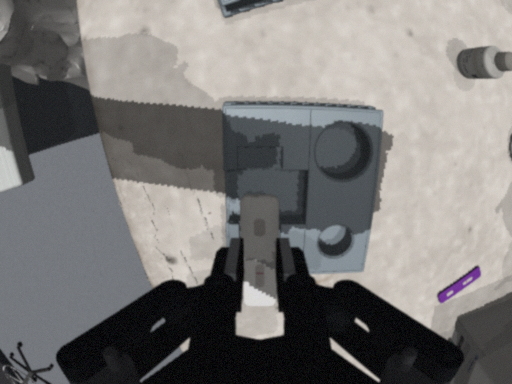

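The cassette is held level in the fingers (245–280, 195–335). The recess and thumb gap show where predicted, to within 3 px (about 2 mm), so I'll lower it.

```bash
python3 mv.py .4277 -.2167 .0345 79.3
```

```text
t 6.25 pos [ 0.4299 -0.2174  0.13  ] yaw 79.2 j [ 43.  13. -24. 119.   7.  49.   5.]
shift [ 0.0004 -0.0024  0.0955] turn [ 0.001  0.001 -0.001]
```

In the tool's units: 0.085 m / 0.75 = 0.1133, -0.001 m / 0.75 = -0.0013.

Call:
{"api": "arm_command", "payload": {"plan": "0 -0.0013 0.04 0 0 0;0 -0.0013 0.0733 0 0 0;0 -0.0013 0.0933 0 0 0;0 -0.0013 0.1067 0 0 0;0 -0.0013 0.1133 0 0 0;0 -0.0013 0.1133 0 0 0;0 -0.0013 0.1133 0 0 0;0 -0.0013 0.1133 0 0 0"}}

```text
time_s: 7.25
ee_pos: [0.4296, -0.2174, 0.0448]
orientation: [[0.187, 0.982, 0.001], [0.982, -0.187, -0.001], [-0.0, 0.001, -1.0]]
contact_force: [-0.9, -0.3, -0.3]
opening: 0.0171
grasp_force: 58.7
```

```bash
python3 mv.py .4277 -.2167 .0345 79.3
```

```text
t 7.25 pos [ 0.4296 -0.2174  0.0448] yaw 79.2 j [ 41.  22. -21. 121.  12.  39.   1.]
shift [ 0.0003 -0.002   0.0103] turn [ 0.001  0.    -0.001]
```

In the tool's units: 0.01 m / 0.75 = 0.0133, -0.002 m / 0.75 = -0.0027.

Call:
{"api": "arm_command", "payload": {"plan": "0 -0.0027 0.004 0 0 0;0 -0.0027 0.008 0 0 0;0 -0.0027 0.012 0 0 0;0 -0.0027 0.0133 0 0 0;0 -0.0027 0.0133 0 0 0;0 -0.0027 0.0133 0 0 0;0 -0.0027 0.0133 0 0 0;0 -0.0027 0.0133 0 0 0"}}

```text
time_s: 8.25
ee_pos: [0.4272, -0.2168, 0.0344]
orientation: [[0.187, 0.982, 0.0], [0.982, -0.187, -0.0], [-0.0, 0.0, -1.0]]
contact_force: [-0.3, 0.5, -0.0]
opening: 0.0173
grasp_force: 58.7
```

Call:
{"api": "arm_command", "payload": {"plan": "0 0 0 0 0 0;0 0 0 0 0 0;0 0 0 0 0 0;0 0 -0.0067 0 0 0;0 0 -0.0267 0 0 0;0 0 -0.0667 0 0 0;0 0 -0.12 0 0 0;0 0 -0.1333 0 0 0", "claw": 0.32}}

```text
time_s: 9.25
ee_pos: [0.4296, -0.2177, 0.138]
orientation: [[0.187, 0.982, 0.006], [0.982, -0.187, -0.003], [-0.002, 0.007, -1.0]]
contact_force: [0.1, 0.6, 0.2]
opening: 0.0271
grasp_force: 0.0
```

```bash
python3 - <<'E'
from h import *
C=cal("wrist"); im=robot.read_camera("wrist"); cv2.imwrite("pics/w3.png",im[...,::-1]); np.savez("w3.npz",K=C[0],T=C[1])
c=np.array([.4634,-.2233]);R=np.array([[.983,.186],[-.186,.983]])
for p in([-36,0],[-36,35],[-36,-35]):print(p,proj("wrist",[*(c+R@np.array(p)/1000),.029],C))
E
python3 mv.py .555 -.427 .2 0
```

```text
[-36, 0] [257.3603873  192.03322732]
[-36, 35] [257.2229629 151.7098187]
[-36, -35] [257.50848555 229.07006616]
t 9.3 pos [ 0.4293 -0.2177  0.1379] yaw 79.2 j [ 44.  12. -24. 119.   7.  50.   5.]
shift [-0.1822  0.1629 -0.0607] turn [ 0.007 -0.002  1.383]
```

View pics/w3.png

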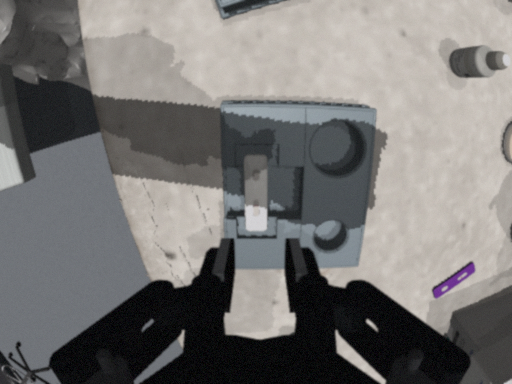

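The cassette lies centred in the recess (245–268, 155–231; expected centre (257,192)). Tube next.

```bash
python3 mv.py .555 -.427 .2 60
```

```text
t 9.3 pos [ 0.4293 -0.2177  0.1379] yaw 79.2 j [ 44.  12. -24. 119.   7.  50.   5.]
shift [-0.1822  0.1629 -0.0607] turn [0.006 0.001 0.336]
```

In the tool's units: -0.182 m / 0.75 = -0.2427, -0.12 m / 0.75 = -0.16, 0.336 rad / 6.2832 = 0.0535.

Call:
{"api": "arm_command", "payload": {"plan": "0 0 -0.0667 0 0 0;-0.0533 0.04 -0.08 0 0 0.0159;-0.1067 0.08 -0.08 0 0 0.0318;-0.16 0.1333 -0.08 0 0 0.0477;-0.2133 0.1867 -0.08 0 0 0.0535;-0.2427 0.2173 -0.08 0 0 0.0535;-0.2427 0.2173 -0.08 0 0 0.0535;-0.2427 0.2173 -0.08 0 0 0.0535", "claw": 0.5}}

```text
time_s: 10.3
ee_pos: [0.5525, -0.4247, 0.1928]
orientation: [[0.5, 0.866, -0.002], [0.866, -0.5, 0.002], [0.001, -0.003, -1.0]]
contact_force: [-0.3, 0.3, 0.1]
opening: 0.0429
grasp_force: 0.0
```

```bash
cat > look.py <<'E'
import sys
from h import *
n,x,y,z=sys.argv[1],*map(float,sys.argv[2:5])
C=cal("wrist"); im=robot.read_camera("wrist")[...,::-1]; cv2.imwrite(f"pics/{n}.png",im); np.savez(n+".npz",K=C[0],T=C[1])
print(proj("wrist",[x,y,z],C))
E
cat > red.py <<'E'
from h import *
E
python3 look.py w4 .555 -.427 .091; python3 - <<'E'
from h import *
im=cv2.imread("pics/w4.png").astype(int); d=np.load("w4.npz");C=(d["K"],d["T"])
m=((im[...,2]>1.8*im[...,1])&(im[...,2]>90)).astype(np.uint8)
n,l,st,c=cv2.connectedComponentsWithStats(m)
for i in range(1,n):
    if st[i,4]>40: print(st[i],c[i],at_z("wrist",c[i],.085,C))
E
python3 mv.py .555 -.427 .069 60
```

```text
[264.05306096 196.78848301]
[334  75  21  14 161] [344.7515528   82.28571429] [ 0.65989541 -0.37640391  0.085     ]
[254 190  21  18 271] [264.44649446 198.94095941] [ 0.55336772 -0.43069056  0.085     ]
t 10.35 pos [ 0.5527 -0.4243  0.1933] yaw 60.1 j [ 46.  30. -16.  86.   9.  65.  -2.]
shift [-0.0012  0.0037  0.1243] turn [-0.003 -0.001  0.001]
```

In the tool's units: 0.124 m / 0.75 = 0.1653, 0.09 m / 0.75 = 0.12.

Call:
{"api": "arm_command", "payload": {"plan": "0 0.0053 0.0533 0 0 0;-0.0013 0.0053 0.0933 0 0 0;-0.0027 0.0053 0.12 0 0 0;-0.0027 0.0053 0.14 0 0 0;-0.0027 0.0053 0.1533 0 0 0;-0.0027 0.0053 0.16 0 0 0;-0.0027 0.0053 0.1653 0 0 0;-0.0027 0.0053 0.1653 0 0 0"}}

```text
time_s: 11.35
ee_pos: [0.5559, -0.4298, 0.0705]
orientation: [[0.5, 0.866, 0.0], [0.866, -0.5, -0.0], [-0.0, 0.0, -1.0]]
contact_force: [0.4, -0.9, 0.7]
opening: 0.0426
grasp_force: 0.0
```

In the tool's units: -0.09 m / 0.75 = -0.12, -0.06 m / 0.75 = -0.08.

Call:
{"api": "arm_command", "payload": {"plan": "0 0 0 0 0 0;0 0 0 0 0 0;0 0 0 0 0 0;0 0 0 0 0 0;0 0 -0.0133 0 0 0;0 0 -0.04 0 0 0;0 0 -0.08 0 0 0;0 0 -0.12 0 0 0", "claw": 0}}

```text
time_s: 12.35
ee_pos: [0.556, -0.4299, 0.1625]
orientation: [[0.5, 0.866, 0.001], [0.866, -0.5, -0.001], [-0.0, 0.001, -1.0]]
contact_force: [0.1, 0.4, 0.4]
opening: 0.0183
grasp_force: 58.5
```

```bash
python3 mv.py .488 -.2714 .145 60
```

```text
t 12.35 pos [ 0.556  -0.4299  0.1625] yaw 60.0 j [ 46.  32. -16.  86.  10.  62.  -2.]
shift [ 0.1032 -0.1382  0.0174] turn [ 0.001  0.    -0.   ]
```

```bash
python3 - <<'E'
from h import *
for n,Q in(("w2",[(342,150),(334,241)]),("w3",[(337,148),(330,235.5)])):
    d=np.load(n+".npz");C=(d["K"],d["T"])
    for q in Q:print(n,at_z("wrist",q,.03,C))
E
```

```text
w2 [ 0.50047666 -0.18986199  0.03      ]
w2 [ 0.48508887 -0.27061058  0.03      ]
w3 [ 0.50099385 -0.19070399  0.03      ]
w3 [ 0.48589405 -0.27043408  0.03      ]
```

Call:
{"api": "arm_command", "payload": {"plan": "0.0133 -0.0267 0 0 0 0;0.04 -0.0667 0 0 0 0;0.0667 -0.1067 0 0 0 0;0.0933 -0.1333 0 0 0 0;0.12 -0.16 0.0067 0 0 0;0.1373 -0.18 0.0133 0 0 0;0.1373 -0.1853 0.0267 0 0 0;0.1373 -0.1853 0.0267 0 0 0"}}

```text
time_s: 13.35
ee_pos: [0.4862, -0.2717, 0.14]
orientation: [[0.501, 0.866, -0.001], [0.866, -0.501, -0.0], [-0.001, -0.001, -1.0]]
contact_force: [0.0, 0.0, 0.5]
opening: 0.0185
grasp_force: 58.6
```

```bash
python3 look.py w5 .487 -.271 .03; python3 mv.py .487 -.271 .079 60
```

```text
[260.25915603 191.46725486]
t 13.4 pos [ 0.4867 -0.2723  0.1403] yaw 59.9 j [ 42.  20. -19. 108.   8.  53. -12.]
shift [ 0.0013 -0.0004  0.0613] turn [ 0.     0.001 -0.002]
```

View pics/w5.png

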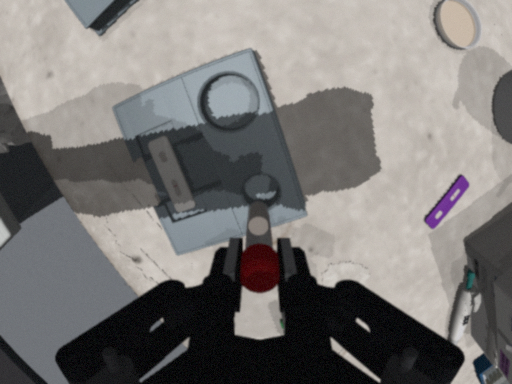

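The tube is held upright and its bore shows at (262,188), about 2 mm from the prediction of (260,191). Lowering.

Call:
{"api": "arm_command", "payload": {"plan": "0.0027 0.0013 0.0133 0 0 0;0.004 0.0013 0.0333 0 0 0;0.004 0.0013 0.0493 0 0 0;0.004 0.0013 0.0613 0 0 0;0.004 0.0013 0.0693 0 0 0;0.004 0.0013 0.076 0 0 0;0.004 0.0013 0.0813 0 0 0;0.004 0.0013 0.0813 0 0 0"}}

```text
time_s: 14.4
ee_pos: [0.4892, -0.2689, 0.0792]
orientation: [[0.5, 0.866, -0.0], [0.866, -0.5, 0.0], [0.0, -0.0, -1.0]]
contact_force: [-0.1, -0.2, -0.9]
opening: 0.0181
grasp_force: 58.6
```

```bash
python3 mv.py .487 -.271 .077 60
```

```text
t 14.4 pos [ 0.4892 -0.2689  0.0792] yaw 60.0 j [ 40.  25. -18. 110.  11.  46. -14.]
shift [-0.003  -0.0008  0.0022] turn [-0. -0. -0.]
```

In the tool's units: 0.002 m / 0.75 = 0.0027, -0.001 m / 0.75 = -0.0013.

Call:
{"api": "arm_command", "payload": {"plan": "-0.0013 0 0.0013 0 0 0;-0.0013 0 0.0027 0 0 0;-0.0013 0 0.0027 0 0 0;-0.0013 0 0.0027 0 0 0;-0.0013 0 0.0027 0 0 0;-0.0013 0 0.0027 0 0 0;-0.0013 0 0.0027 0 0 0;-0.0013 0 0.0027 0 0 0"}}

```text
time_s: 15.4
ee_pos: [0.4888, -0.2698, 0.0773]
orientation: [[0.5, 0.866, 0.0], [0.866, -0.5, -0.0], [0.0, 0.0, -1.0]]
contact_force: [0.5, 0.3, -0.7]
opening: 0.0186
grasp_force: 58.6
```

In the tool's units: -0.13 m / 0.75 = -0.1733, -0.09 m / 0.75 = -0.12.

Call:
{"api": "arm_command", "payload": {"plan": "0 0 0 0 0 0;0 0 0 0 0 0;0 0 0 0 0 0;0 0 0 0 0 0;0 0 -0.0267 0 0 0;0 0 -0.0667 0 0 0;0 0 -0.12 0 0 0;0 0 -0.1733 0 0 0", "claw": 0.45}}

```text
time_s: 16.4
ee_pos: [0.489, -0.2698, 0.21]
orientation: [[0.5, 0.866, 0.001], [0.866, -0.5, -0.001], [0.0, 0.001, -1.0]]
contact_force: [0.5, -1.4, -0.5]
opening: 0.0384
grasp_force: 0.0
```

```bash
python3 mv.py .662 -.125 .2 60
```

```text
t 16.4 pos [ 0.489  -0.2698  0.21  ] yaw 60.0 j [ 42.  15. -20. 105.   6.  61. -10.]
shift [0.2119 0.0774 0.0101] turn [ 0.001 -0.    -0.   ]
```

In the tool's units: 0.212 m / 0.75 = 0.2827, 0.19 m / 0.75 = 0.2533.

Call:
{"api": "arm_command", "payload": {"plan": "0.0533 0.0133 0 0 0 0;0.1067 0.04 0 0 0 0;0.16 0.0667 0 0 0 0;0.2133 0.08 0 0 0 0;0.2533 0.0933 0 0 0 0;0.2827 0.1027 0 0 0 0;0.2827 0.1027 0.0133 0 0 0;0.2827 0.1027 0.0133 0 0 0"}}

```text
time_s: 17.4
ee_pos: [0.6595, -0.1266, 0.1957]
orientation: [[0.502, 0.865, -0.004], [0.865, -0.502, -0.001], [-0.003, -0.003, -1.0]]
contact_force: [-1.0, -0.1, -1.2]
opening: 0.0383
grasp_force: 0.0
```

```bash
python3 look.py w6 .662 -.125 .074;  python3 mv.py .662 -.125 .067 60; python3 - <<'E'
import cv2
a=cv2.imread("pics/w6.png")[120:320,150:400]; cv2.imwrite("pics/w6c.png",cv2.resize(a,None,fx=3,fy=3))
E
```

```text
[261.58465316 185.48208956]
t 17.45 pos [ 0.6597 -0.1271  0.1961] yaw 59.8 j [ 24.  28. -23.  89.  12.  65. -31.]
shift [0.0033 0.0012 0.1291] turn [-0.002  0.003 -0.003]
```

View pics/w6c.png

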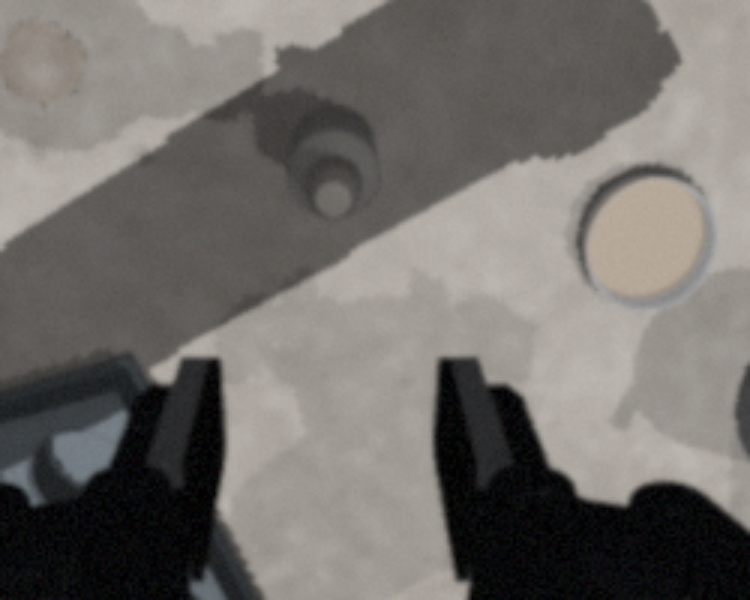

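The bottle cap top is at crop (334,197), i.e. full-frame (261,186), exactly as predicted. Petri dish is well clear at right.

In the tool's units: 0.129 m / 0.75 = 0.172, 0.122 m / 0.75 = 0.1627.

Call:
{"api": "arm_command", "payload": {"plan": "0.0027 0.0013 0.0533 0 0 0;0.004 0.0013 0.0933 0 0 0;0.004 0.0013 0.12 0 0 0;0.004 0.0013 0.14 0 0 0;0.004 0.0013 0.1533 0 0 0;0.004 0.0013 0.1627 0 0 0;0.004 0.0013 0.172 0 0 0;0.004 0.0013 0.172 0 0 0"}}

```text
time_s: 18.45
ee_pos: [0.6637, -0.1226, 0.068]
orientation: [[0.5, 0.866, -0.001], [0.866, -0.5, 0.0], [-0.0, -0.001, -1.0]]
contact_force: [0.1, -0.1, -0.6]
opening: 0.0384
grasp_force: 0.0
```

```bash
python3 mv.py .662 -.125 .067 60
```

```text
t 18.45 pos [ 0.6637 -0.1226  0.068 ] yaw 60.0 j [ 23.  37. -21.  93.  16.  53. -34.]
shift [-0.0029 -0.0002  0.001 ] turn [-0.001  0.    -0.   ]
```

In the tool's units: -0.06 m / 0.75 = -0.08, 0.001 m / 0.75 = 0.0013.

Call:
{"api": "arm_command", "payload": {"plan": "-0.004 0 0.0013 0 0 0;-0.004 0 0.0013 0 0 0;-0.004 0 0.0013 0 0 0;-0.004 0 0.0013 0 0 0;-0.004 0 0.0013 0 0 0;-0.004 0 -0.0133 0 0 0;-0.004 0 -0.04 0 0 0;-0.004 0 -0.08 0 0 0", "claw": 0}}

```text
time_s: 19.45
ee_pos: [0.6616, -0.125, 0.1288]
orientation: [[0.5, 0.866, -0.002], [0.866, -0.5, 0.001], [-0.0, -0.002, -1.0]]
contact_force: [0.7, 0.4, -1.0]
opening: 0.0155
grasp_force: 58.6
```

```bash
python3 mv.py .502 -.1903 .135 60
```

```text
t 19.45 pos [ 0.6616 -0.125   0.1288] yaw 60.0 j [ 24.  33. -22.  92.  14.  58. -33.]
shift [-0.1363 -0.1056 -0.0059] turn [-0.002  0.    -0.   ]
```

In the tool's units: -0.136 m / 0.75 = -0.1813, -0.13 m / 0.75 = -0.1733.

Call:
{"api": "arm_command", "payload": {"plan": "-0.0267 -0.0133 -0.0067 0 0 0;-0.0533 -0.04 -0.008 0 0 0;-0.08 -0.0667 -0.008 0 0 0;-0.12 -0.0933 -0.008 0 0 0;-0.1467 -0.12 -0.008 0 0 0;-0.1733 -0.1333 -0.008 0 0 0;-0.1813 -0.14 -0.008 0 0 0;-0.1813 -0.14 -0.008 0 0 0"}}

```text
time_s: 20.45
ee_pos: [0.5039, -0.1905, 0.1351]
orientation: [[0.501, 0.866, 0.001], [0.866, -0.501, -0.0], [0.0, 0.001, -1.0]]
contact_force: [-0.1, -0.2, -0.5]
opening: 0.0154
grasp_force: 58.6
```

```bash
python3 mv.py .502 -.1903 .075 60; python3 look.py w7 .502 -.1903 .03
```

```text
t 20.45 pos [ 0.5039 -0.1905  0.1351] yaw 60.0 j [ 36.  19. -23. 111.   9.  52. -21.]
shift [-0.0008 -0.0018  0.0601] turn [ 0.001 -0.    -0.001]
[257.54948719 195.37113959]
```

View pics/w7.png

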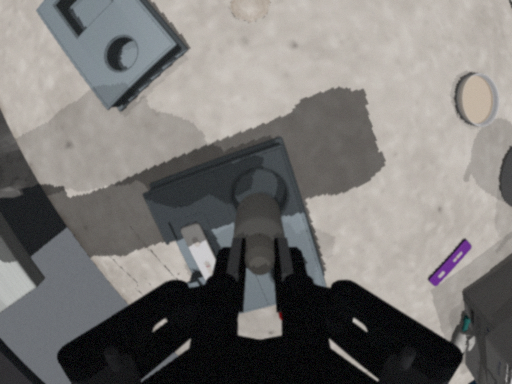

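The bottle is upright and the bore rim spans cols 231–288, with its top at row 168, centred under the bottle. Lowering straight.

In the tool's units: 0.06 m / 0.75 = 0.08, -0.001 m / 0.75 = -0.0013.

Call:
{"api": "arm_command", "payload": {"plan": "-0.0013 0 0.0133 0 0 0;-0.0013 0 0.0333 0 0 0;-0.0013 0 0.0467 0 0 0;-0.0013 0 0.0587 0 0 0;-0.0013 0 0.0667 0 0 0;-0.0013 0 0.0733 0 0 0;-0.0013 0 0.0773 0 0 0;-0.0013 0 0.08 0 0 0"}}

```text
time_s: 21.5
ee_pos: [0.5031, -0.1915, 0.0744]
orientation: [[0.5, 0.866, 0.0], [0.866, -0.5, -0.0], [0.0, 0.0, -1.0]]
contact_force: [-0.2, -0.5, 0.2]
opening: 0.0158
grasp_force: 58.6
```

In the tool's units: 0.001 m / 0.75 = 0.0013.

Call:
{"api": "arm_command", "payload": {"plan": "0 0 0.0013 0 0 0;0 0 0.0013 0 0 0;0 0 0.0013 0 0 0;0 0 0.0013 0 0 0;0 0 0.0013 0 0 0;0 0 0.0013 0 0 0;0 0 0.0013 0 0 0;0 0 0.0013 0 0 0"}}

```text
time_s: 22.5
ee_pos: [0.5032, -0.1913, 0.0738]
orientation: [[0.5, 0.866, 0.0], [0.866, -0.5, -0.0], [0.0, 0.0, -1.0]]
contact_force: [-1.6, 0.5, 5.5]
opening: 0.0152
grasp_force: 59.1
```

In the tool's units: -0.13 m / 0.75 = -0.1733, -0.09 m / 0.75 = -0.12.

Call:
{"api": "arm_command", "payload": {"plan": "0 0 -0.0013 0 0 0;0 0 -0.0013 0 0 0;0 0 -0.0013 0 0 0;0 0 -0.0013 0 0 0;0 0 -0.0267 0 0 0;0 0 -0.0667 0 0 0;0 0 -0.12 0 0 0;0 0 -0.1733 0 0 0", "claw": 0.45}}

```text
time_s: 23.5
ee_pos: [0.5031, -0.1912, 0.2058]
orientation: [[0.5, 0.866, 0.001], [0.866, -0.5, -0.0], [0.0, 0.001, -1.0]]
contact_force: [0.2, -0.7, -0.4]
opening: 0.0384
grasp_force: 0.0
```

```bash
python3 mv.py .6438 .0136 .19 60
```

```text
t 23.5 pos [ 0.5031 -0.1912  0.2058] yaw 60.0 j [ 38.  14. -24. 108.   6.  60. -19.]
shift [0.2477 0.0194 0.0159] turn [ 0.001 -0.     0.   ]
```

In the tool's units: 0.247 m / 0.75 = 0.3293, 0.04 m / 0.75 = 0.0533.

Call:
{"api": "arm_command", "payload": {"plan": "0.0533 0 0 0 0 0;0.1067 0.0067 0 0 0 0;0.1733 0.0133 0 0 0 0;0.2267 0.02 0 0 0 0;0.28 0.0267 0 0 0 0;0.32 0.0267 0.0133 0 0 0;0.3293 0.0267 0.02 0 0 0;0.3293 0.0267 0.02 0 0 0"}}

```text
time_s: 24.5
ee_pos: [0.6432, 0.012, 0.1883]
orientation: [[0.5, 0.866, -0.001], [0.866, -0.5, -0.001], [-0.001, -0.001, -1.0]]
contact_force: [-0.3, 0.2, 1.1]
opening: 0.0387
grasp_force: 0.0
```

```bash
python3 mv.py .6438 .0136 .05 60; python3 look.py w8 .6438 .0136 .065; python3 - <<'E'
import cv2
a=cv2.imread("pics/w8.png")[0:300,0:400]; cv2.imwrite("pics/w8c.png",cv2.resize(a,None,fx=2,fy=2,interpolation=cv2.INTER_CUBIC))
E
```

```text
t 24.5 pos [0.6432 0.012  0.1883] yaw 60.0 j [ 17.  27. -28.  94.  14.  63. -45.]
shift [ 0.0019 -0.0002  0.1383] turn [-0.001  0.001 -0.   ]
[259.41510969 186.18049121]
```

View pics/w8c.png

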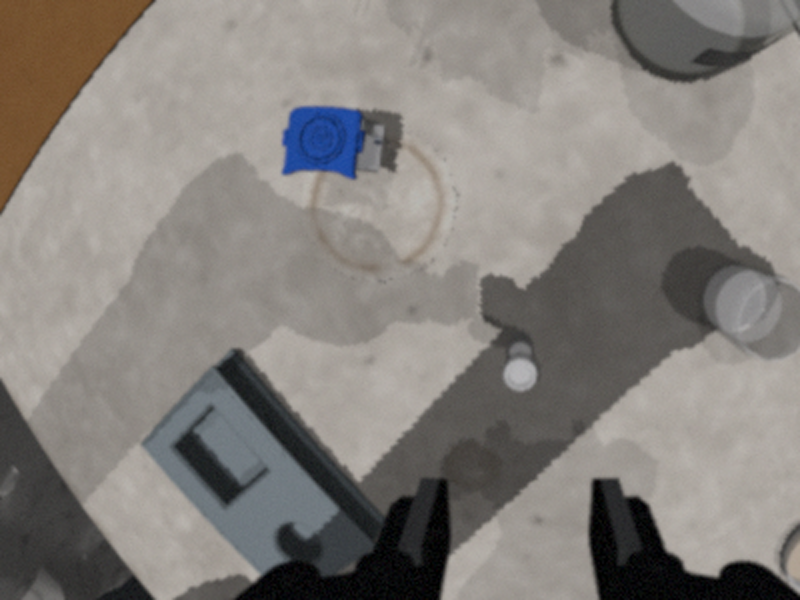

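The vial cap is at (260,187), as predicted. The cartridge lid is at crop (283–362, 108–178) with nubs left and right, so its own x runs along the current tool y. I'll work out its pose while descending on the vial.

```bash
python3 - <<'E'
from h import *
d=np.load("w8.npz");C=(d["K"],d["T"])
f=lambda q:at_z("wrist",((q[0]+.5)/2-.5,(q[1]+.5)/2-.5),.056,C)[:2]
P=[f(q) for q in[(290,108),(358,112),(355,178),(283,172)]]; N=[f((284,138)),f((363,141))]
print(np.mean(P,0),np.mean(N,0),[np.linalg.norm(P[i]-P[i-1]) for i in range(4)])
for a,b in((P[0],P[1]),(P[3],P[2]),(P[3],P[0]),(P[2],P[1]),N): v=b-a;print(np.degrees(np.arctan2(v[1],v[0])))
W=lambda q:at_z("wrist",((q[0]+.5)/2-.5,(q[1]+.5)/2-.5),.03,C)[:2]
print("tray corners",W((228,357)),W((146,440)))
E
```

```text
[0.61963284 0.15096156] [0.62114161 0.15157211] [np.float64(0.030259118543342255), np.float64(0.03325494675150971), np.float64(0.03038530759471082), np.float64(0.03549765445918601)]
-39.047905507043154
-39.03095552432273
52.327651323484815
56.55969361312605
-37.26396035046084
tray corners [0.50413469 0.09339436] [0.41705926 0.08365928]
```

In the tool's units: 0.138 m / 0.75 = 0.184, 0.13 m / 0.75 = 0.1733.

Call:
{"api": "arm_command", "payload": {"plan": "0.0013 0 0.0533 0 0 0;0.0013 0 0.0933 0 0 0;0.0013 0 0.12 0 0 0;0.0013 0 0.1467 0 0 0;0.0013 0 0.16 0 0 0;0.0013 0 0.1733 0 0 0;0.0013 0 0.184 0 0 0;0.0013 0 0.184 0 0 0"}}

```text
time_s: 25.55
ee_pos: [0.644, 0.0134, 0.0498]
orientation: [[0.5, 0.866, -0.001], [0.866, -0.5, -0.0], [-0.0, -0.001, -1.0]]
contact_force: [-0.3, 0.1, 0.3]
opening: 0.0382
grasp_force: 0.0
```

In the tool's units: -0.06 m / 0.75 = -0.08, -0.03 m / 0.75 = -0.04.

Call:
{"api": "arm_command", "payload": {"plan": "0 0 0 0 0 0;0 0 0 0 0 0;0 0 0 0 0 0;0 0 0 0 0 0;0 0 0 0 0 0;0 0 -0.0133 0 0 0;0 0 -0.04 0 0 0;0 0 -0.08 0 0 0", "claw": 0}}

```text
time_s: 26.55
ee_pos: [0.6434, 0.0133, 0.1108]
orientation: [[0.5, 0.866, -0.002], [0.866, -0.5, -0.0], [-0.001, -0.002, -1.0]]
contact_force: [-0.1, -0.3, 0.8]
opening: 0.0136
grasp_force: 58.5
```

```bash
python3 mv.py .466 -.0227 .115 60
```

```text
t 26.55 pos [0.6434 0.0133 0.1108] yaw 60.0 j [ 16.  32. -27.  97.  17.  56. -47.]
shift [-0.1199 -0.1357 -0.0038] turn [-0.002  0.001 -0.   ]
```

The vial is held (opening 13.6 mm). Before going near the grey lump I'll tighten its bounds, using the wrist pictures I've already viewed.

```bash
python3 - <<'E'
from h import *
A=np.array([(0,262),(40,250),(80,258),(110,262),(140,300),(215,320),(210,370),(150,384),(0,384)],np.float32)
B=np.array([(270,384),(275,300),(310,250),(305,225),(350,210),(395,165),(420,130),(470,110),(512,105),(512,384)],np.float32)
ct,cs=cal("top"),cal("scene")
C={n:(lambda d:(d["K"],d["T"]))(np.load(n+".npz")) for n in("w1","w2","w3","w5","w7")}
T0=np.array([[0.2449,-0.9198,-0.3066,0.2371],[-0.9696,-0.2328,-0.076,-0.6107],[-0.0015,0.3158,-0.9488,0.3712],[0,0,0,1]]);C["w0"]=(C["w1"][0],T0)
ok={"w0":(0,45,85,115),"w2":(0,0,88,90),"w3":(0,0,88,90),"w1":None,"w5":None,"w7":None}
lim={"w0":240,"w2":180,"w3":180,"w1":80,"w5":90,"w7":110}   # rows above this are trusted
def carved(p):
    for n,c in C.items():
        q=c[1][:3,:3].T@(p-c[1][:3,3])
        if q[2]<=0: continue
        u,v=proj("wrist",p,c)
        if 3<u<509 and 3<v<lim[n]:
            b=ok[n]
            if b is None or not(b[0]<=u<=b[2] and b[1]<=v<=b[3]): return True
    return False
for z in np.arange(0,.5,.05):
    g=[]
    for x in np.arange(-.2,.5,.02):
        for y in np.arange(-.2,.5,.02):
            if cv2.pointPolygonTest(A,tuple(map(float,proj("top",(x,y,z),ct))),False)>0 and cv2.pointPolygonTest(B,tuple(map(float,proj("scene",(x,y,z),cs))),False)>0 and not carved(np.array([x,y,z])): g.append((x,y))
    g=np.array(g);print(round(z,2),len(g),*((g.min(0).round(2),g.max(0).round(2)) if len(g) else()))
im=cv2.imread("pics/w2.png"); s=cv2.imread("pics/w8.png")
cv2.imwrite("pics/lump.png",np.hstack([cv2.resize(im[0:130,0:173],(395,297),interpolation=cv2.INTER_CUBIC),cv2.resize(s[150:384,0:311],(395,297),interpolation=cv2.INTER_CUBIC)]))
E
```

```text
0.0 154 [ 0.12 -0.04] [0.4 0.3]
0.05 169 [ 0.14 -0.06] [0.4 0.3]
0.1 176 [ 0.16 -0.06] [0.4  0.32]
0.15 181 [ 0.18 -0.06] [0.4  0.34]
0.2 181 [ 0.18 -0.08] [0.42 0.32]
0.25 165 [ 0.2  -0.08] [0.42 0.3 ]
0.3 132 [ 0.22 -0.08] [0.4  0.26]
0.35 91 [ 0.24 -0.08] [0.4  0.22]
0.4 52 [ 0.26 -0.04] [0.4  0.18]
0.45 17 [0.28 0.02] [0.38 0.16]
```

View pics/lump.png

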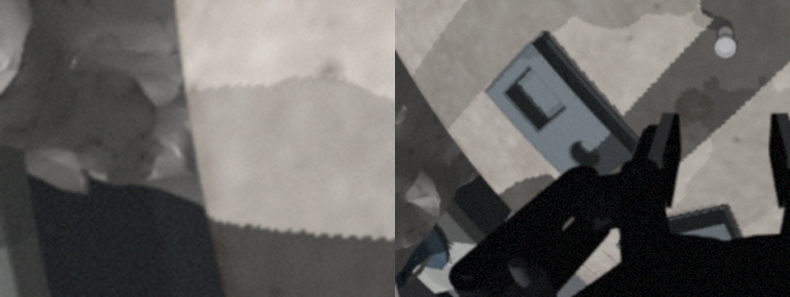

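Left half (w2) shows the lump only beyond the bench's front edge (a straight line at col ≈82–93). In the right half (w8), too, it lies only beyond that edge, so it stands off the bench. Carving the hull with those two lines.

```bash
python3 - <<'E'
from h import *
A=np.array([(0,262),(40,250),(80,258),(110,262),(140,300),(215,320),(210,370),(150,384),(0,384)],np.float32)
B=np.array([(270,384),(275,300),(310,250),(305,225),(350,210),(395,165),(420,130),(470,110),(512,105),(512,384)],np.float32)
ct,cs=cal("top"),cal("scene")
L=lambda n:(lambda d:(d["K"],d["T"]))(np.load(n+".npz"))
c8,c2=L("w8"),L("w2")
print("edge x",at_z("top",(300,308),0),at_z("wrist",(85,20),0,c2),at_z("wrist",(45,260),0,c8))
for z in np.arange(0,.5,.05):
    g=[]
    for x in np.arange(-.2,.5,.01):
        for y in np.arange(-.2,.5,.02):
            p=np.array([x,y,z])
            if cv2.pointPolygonTest(A,tuple(map(float,proj("top",p,ct))),False)<0 or cv2.pointPolygonTest(B,tuple(map(float,proj("scene",p,cs))),False)<0: continue
            u,v=proj("wrist",p,c8)
            if 0<u<200 and 0<v<340 and v<205+1.21*u: continue
            u,v=proj("wrist",p,c2)
            if 0<v<100 and 90<u<500: continue
            if 0<v<180 and 0<u<90 and v>85: continue
            g.append((x,y))
    g=np.array(g)
    print(round(z,2),len(g),*([(round(y,2),g[np.isclose(g[:,1],y)][:,0].max().round(2)) for y in np.unique(g[:,1])[::3]] if len(g) else()))
E
```

```text
edge x [ 0.28404652 -0.2642179   0.        ] [ 0.29216849 -0.0166336   0.        ] [0.28427836 0.06190176 0.        ]
0.0 253 (np.float64(-0.04), np.float64(0.25)) (np.float64(0.02), np.float64(0.27)) (np.float64(0.08), np.float64(0.28)) (np.float64(0.14), np.float64(0.27)) (np.float64(0.2), np.float64(0.29)) (np.float64(0.26), np.float64(0.35))
0.05 330 (np.float64(-0.06), np.float64(0.26)) (np.float64(-0.0), np.float64(0.28)) (np.float64(0.06), np.float64(0.29)) (np.float64(0.12), np.float64(0.32)) (np.float64(0.18), np.float64(0.35)) (np.float64(0.24), np.float64(0.39)) (np.float64(0.3), np.float64(0.4))
0.1 357 (np.float64(-0.06), np.float64(0.27)) (np.float64(-0.0), np.float64(0.29)) (np.float64(0.06), np.float64(0.3)) (np.float64(0.12), np.float64(0.34)) (np.float64(0.18), np.float64(0.39)) (np.float64(0.24), np.float64(0.4)) (np.float64(0.3), np.float64(0.41))
0.15 368 (np.float64(-0.06), np.float64(0.28)) (np.float64(-0.0), np.float64(0.3)) (np.float64(0.06), np.float64(0.31)) (np.float64(0.12), np.float64(0.37)) (np.float64(0.18), np.float64(0.4)) (np.float64(0.24), np.float
[... 611 characters left out ...]
float64(0.28)) (np.float64(-0.02), np.float64(0.31)) (np.float64(0.04), np.float64(0.35)) (np.float64(0.1), np.float64(0.4)) (np.float64(0.16), np.float64(0.4)) (np.float64(0.22), np.float64(0.41))
0.35 178 (np.float64(-0.08), np.float64(0.27)) (np.float64(-0.02), np.float64(0.3)) (np.float64(0.04), np.float64(0.33)) (np.float64(0.1), np.float64(0.39)) (np.float64(0.16), np.float64(0.38)) (np.float64(0.22), np.float64(0.4))
0.4 99 (np.float64(-0.04), np.float64(0.27)) (np.float64(0.02), np.float64(0.3)) (np.float64(0.08), np.float64(0.33)) (np.float64(0.14), np.float64(0.4))
0.45 30 (np.float64(0.02), np.float64(0.28)) (np.float64(0.08), np.float64(0.31)) (np.float64(0.14), np.float64(0.35))
```

```bash
python3 mv.py .525 -.02 .2 75
```

```text
t 26.55 pos [0.6434 0.0133 0.1108] yaw 60.0 j [ 16.  32. -27.  97.  17.  56. -47.]
shift [-0.0882 -0.0861 -0.0889] turn [-0.002  0.001 -0.262]
```

In the tool's units: -0.09 m / 0.75 = -0.12, -0.03 m / 0.75 = -0.04.

Call:
{"api": "arm_command", "payload": {"plan": "0 0 -0.04 0 0 0;0 0 -0.08 0 0 0;-0.0267 -0.0267 -0.12 0 0 0;-0.0533 -0.0533 -0.12 0 0 0;-0.08 -0.08 -0.12 0 0 0;-0.1067 -0.1067 -0.12 0 0 0;-0.1173 -0.1147 -0.12 0 0 0;-0.1173 -0.1147 -0.12 0 0 0"}}

```text
time_s: 27.55
ee_pos: [0.5262, -0.0201, 0.2011]
orientation: [[0.501, 0.866, 0.002], [0.866, -0.501, -0.001], [0.0, 0.002, -1.0]]
contact_force: [-0.4, -0.3, -0.4]
opening: 0.0139
grasp_force: 58.5
```

```bash
python3 look.py w9 .466 -.0227 .03; python3 - <<'E'
from h import *
s=robot.read_camera("scene")[...,::-1];t=robot.read_camera("top")[...,::-1];w=cv2.imread("pics/w9.png")
cv2.imwrite("pics/sc9.png",s);cv2.imwrite("pics/tp9.png",t)
r=lambda a:cv2.resize(a,(400,300),interpolation=cv2.INTER_AREA)
cv2.imwrite("pics/comp.png",np.vstack([np.hstack([r(s),r(t)]),np.hstack([r(w),cv2.resize(s[100:384,230:512],(400,300))])]))
E
python3 mv.py .466 -.0227 .115 60
```

```text
[213.16988558 203.40174712]
t 27.7 pos [ 0.5271 -0.0193  0.2008] yaw 60.0 j [ 25.  13. -30. 109.   8.  59. -39.]
shift [-0.0336 -0.0513  0.0857] turn [ 0.001 -0.001  0.   ]
```

View pics/comp.png

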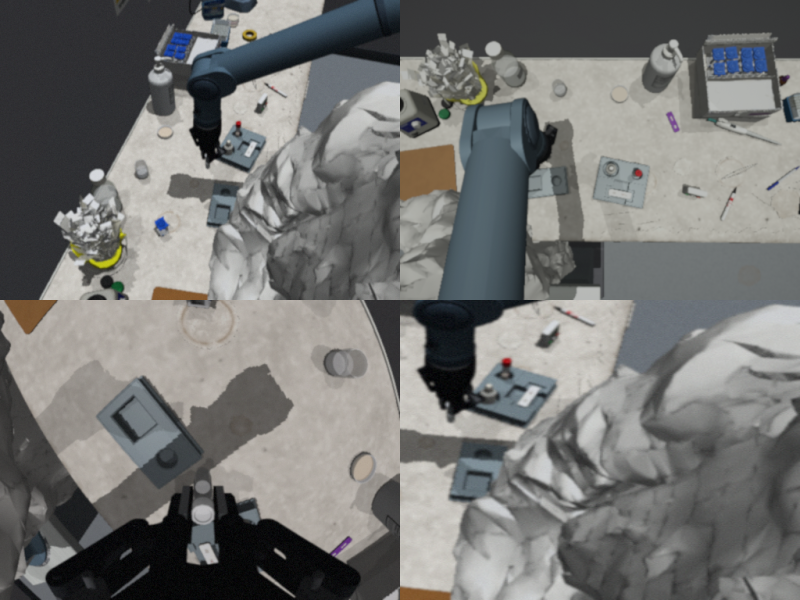

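The scene view shows the blue-grey arm passing well above the lump (about 0.1 m of clearance), and the lump is off the bench. The top view shows bottle, red tube and cassette seated in the large tray. The vial bore appears at full-frame (214,201) against a predicted (213,203). Proceeding.

In the tool's units: 0.1 m / 0.75 = 0.1333, 0.09 m / 0.75 = 0.12.

Call:
{"api": "arm_command", "payload": {"plan": "-0.0133 -0.02 0.0267 0 0 0;-0.0267 -0.04 0.0533 0 0 0;-0.04 -0.0533 0.08 0 0 0;-0.0453 -0.0667 0.1067 0 0 0;-0.0453 -0.068 0.12 0 0 0;-0.0453 -0.068 0.1333 0 0 0;-0.0453 -0.068 0.1333 0 0 0;-0.0453 -0.068 0.1333 0 0 0"}}

```text
time_s: 28.7
ee_pos: [0.4657, -0.0236, 0.1008]
orientation: [[0.5, 0.866, 0.001], [0.866, -0.5, 0.0], [0.001, 0.001, -1.0]]
contact_force: [0.2, 0.7, 0.2]
opening: 0.0143
grasp_force: 58.5
```

```bash
python3 mv.py .466 -.0232 .0575 60
```

```text
t 28.7 pos [ 0.4657 -0.0236  0.1008] yaw 60.0 j [ 25.  15. -29. 122.  10.  45. -41.]
shift [0.0004 0.     0.0433] turn [ 0.001 -0.001 -0.   ]
```

In the tool's units: 0.0445 m / 0.75 = 0.0593, 0.0435 m / 0.75 = 0.058.

Call:
{"api": "arm_command", "payload": {"plan": "0 0 0.0133 0 0 0;0 0 0.0267 0 0 0;0 0 0.04 0 0 0;0 0 0.0493 0 0 0;0 0 0.0533 0 0 0;0 0 0.056 0 0 0;0 0 0.058 0 0 0;0 0 0.0593 0 0 0"}}

```text
time_s: 29.7
ee_pos: [0.4654, -0.0234, 0.0568]
orientation: [[0.5, 0.866, 0.001], [0.866, -0.5, -0.0], [0.0, 0.001, -1.0]]
contact_force: [-2.0, 0.3, 11.1]
opening: 0.0135
grasp_force: 59.4
```

In the tool's units: -0.13 m / 0.75 = -0.1733, -0.09 m / 0.75 = -0.12.

Call:
{"api": "arm_command", "payload": {"plan": "0 0 0 0 0 0;0 0 0 0 0 0;0 0 0 0 0 0;0 0 0 0 0 0;0 0 -0.0267 0 0 0;0 0 -0.0667 0 0 0;0 0 -0.12 0 0 0;0 0 -0.1733 0 0 0", "claw": 0.7}}

```text
time_s: 30.7
ee_pos: [0.4642, -0.0237, 0.1867]
orientation: [[0.5, 0.866, -0.001], [0.866, -0.5, 0.0], [-0.0, -0.001, -1.0]]
contact_force: [0.7, -0.5, -0.0]
opening: 0.0598
grasp_force: 0.0
```

```bash
python3 mv.py .62 .151 .19 142
```

```text
t 30.7 pos [ 0.4642 -0.0237  0.1867] yaw 60.0 j [ 27.   7. -31. 118.   5.  56. -36.]
shift [ 0.2292  0.0475 -0.0034] turn [-1.000e-03 -0.000e+00 -1.431e+00]
```

In the tool's units: 0.229 m / 0.75 = 0.3053, 0.19 m / 0.75 = 0.2533, -1.43 rad / 6.2832 = -0.2276.

Call:
{"api": "arm_command", "payload": {"plan": "0.04 0.0133 -0.0133 0 0 -0.0271;0.08 0.0133 -0.0133 0 0 -0.0557;0.1333 0.0267 -0.0133 0 0 -0.0844;0.1733 0.04 -0.0133 0 0 -0.113;0.2133 0.0467 -0.0133 0 0 -0.1416;0.2533 0.0533 -0.0133 0 0 -0.1703;0.2933 0.0627 -0.0067 0 0 -0.1989;0.3053 0.0627 -0.004 0 0 -0.2276"}}

```text
time_s: 31.7
ee_pos: [0.6205, 0.153, 0.1882]
orientation: [[-0.792, 0.611, -0.0], [0.611, 0.792, 0.002], [0.001, 0.001, -1.0]]
contact_force: [-0.3, 0.4, -0.2]
opening: 0.0596
grasp_force: 0.0
```

Call:
{"api": "arm_command", "payload": {"plan": "0 0 0 0 0 0;0 0 0 0 0 0;0 0 0 0 0 0;0 0 0 0 0 0;0 0 0 0 0 0;0 0 0 0 0 0;0 0 0 0 0 0;0 0 0 0 0 0"}}

```text
time_s: 32.7
ee_pos: [0.6199, 0.1511, 0.1888]
orientation: [[-0.787, 0.617, -0.0], [0.617, 0.787, 0.0], [0.0, -0.0, -1.0]]
contact_force: [-0.6, -0.2, 0.5]
opening: 0.0597
grasp_force: 0.0
```

```bash
python3 look.py w10 .62 .151 .056; python3 mv.py .62 .151 .045 142; python3 - <<'E'
from h import *
d=np.load("w10.npz");C=(d["K"],d["T"]);im=cv2.imread("pics/w10.png").astype(int)
m=((im[...,0]>1.7*im[...,2])&(im[...,0]>70)).astype(np.uint8)
n,l,st,c=cv2.connectedComponentsWithStats(m)
for i in range(1,n):
    if st[i,4]>300:
        print(st[i],c[i],at_z("wrist",c[i],.056,C))
        k=(l==i).astype(np.uint8); k=cv2.morphologyEx(k,cv2.MORPH_OPEN,np.ones((13,13),np.uint8))
        q=np.array([at_z("wrist",p[0],.056,C)[:2]*1000 for p in cv2.findContours(k,0,1)[0][0]],np.float32)
        r=cv2.minAreaRect(q);print(r)
        tp=cv2.imread("pics/top0.png").astype(int)[140:190,100:160]; mm=(tp[...,0]>2*tp[...,2]);ys,xs=np.nonzero(mm);print(tri(ray("wrist",c[i],C),ray("top",(xs.mean()+100,ys.mean()+140))))
E
```

```text
[260.9232419  186.66251216]
t 32.75 pos [0.6199 0.1511 0.1888] yaw 141.9 j [ 16.  30. -44.  94.  23.  65.  18.]
shift [-1.000e-04 -1.000e-04  1.438e-01] turn [ 0.    -0.    -0.002]
[ 245  163   35   40 1180] [262.23135593 182.86101695] [0.61783371 0.15424115 0.056     ]
((617.522216796875, 154.8208465576172), (29.295555114746094, 31.069011688232422), 51.92510986328125)
(array([0.61960801, 0.15361584, 0.05226909]), [0.0008700227481868414, 0.000870022748186683])
```

In the tool's units: 0.145 m / 0.75 = 0.1933, 0.001 m / 0.75 = 0.0013.

Call:
{"api": "arm_command", "payload": {"plan": "0.004 0.0013 0.0533 0 0 0;0.004 0.0013 0.0933 0 0 0;0.004 0.0013 0.12 0 0 0;0.004 0.0013 0.1467 0 0 0;0.004 0.0013 0.1667 0 0 0;0.004 0.0013 0.18 0 0 0;0.004 0.0013 0.1893 0 0 0;0.004 0.0013 0.1933 0 0 0"}}

```text
time_s: 33.75
ee_pos: [0.6184, 0.1538, 0.0437]
orientation: [[-0.787, 0.617, 0.0], [0.617, 0.787, 0.0], [-0.0, 0.0, -1.0]]
contact_force: [-1.3, 0.6, 0.4]
opening: 0.0598
grasp_force: 0.0
```

In the tool's units: -0.06 m / 0.75 = -0.08, -0.03 m / 0.75 = -0.04.

Call:
{"api": "arm_command", "payload": {"plan": "0 0 0 0 0 0;0 0 0 0 0 0;0 0 0 0 0 0;0 0 0 0 0 0;0 0 0 0 0 0;0 0 -0.0133 0 0 0;0 0 -0.04 0 0 0;0 0 -0.08 0 0 0", "claw": 0}}

```text
time_s: 34.75
ee_pos: [0.6173, 0.1534, 0.1043]
orientation: [[-0.787, 0.617, -0.002], [0.617, 0.787, -0.0], [0.001, -0.002, -1.0]]
contact_force: [0.2, 0.8, -0.1]
opening: 0.0309
grasp_force: 59.4
```

```bash
python3 mv.py .4566 .0477 .13 97; python3 look.py w11 .62 .151 .05; python3 - <<'E'
from h import *
im=cv2.imread("pics/w11.png").astype(int)
m=((im[...,0]>1.7*im[...,2])&(im[...,0]>60)).astype(np.uint8)
n,l,st,c=cv2.connectedComponentsWithStats(m)
print([ (st[i],c[i].round(1)) for i in range(1,n) if st[i,4]>300])
E
```

```text
t 34.75 pos [0.6173 0.1534 0.1043] yaw 141.9 j [ 14.  35. -41.  98.  27.  57.  15.]
shift [ 0.0614 -0.1823 -0.0254] turn [-0.002 -0.001  0.784]
[261.2842328  224.88768217]
[(array([ 229,  267,   62,   33, 1453], dtype=int32), array([260.4, 285.1]))]
```

In the tool's units: -0.182 m / 0.75 = -0.2427, -0.165 m / 0.75 = -0.22, 0.784 rad / 6.2832 = 0.1248.

Call:
{"api": "arm_command", "payload": {"plan": "0 0 -0.0333 0 0 0.0159;0.0133 -0.0267 -0.0333 0 0 0.0318;0.0267 -0.0667 -0.0333 0 0 0.0477;0.04 -0.1067 -0.0333 0 0 0.0637;0.0533 -0.1467 -0.0333 0 0 0.0796;0.0667 -0.1867 -0.0333 0 0 0.0955;0.08 -0.22 -0.0333 0 0 0.1114;0.0813 -0.2427 -0.0333 0 0 0.1248"}}

```text
time_s: 35.8
ee_pos: [0.4566, 0.0477, 0.1294]
orientation: [[-0.12, 0.993, 0.0], [0.993, 0.12, -0.001], [-0.001, 0.0, -1.0]]
contact_force: [0.2, 0.2, -0.6]
opening: 0.0308
grasp_force: 59.4
```

```bash
python3 mv.py .4566 .0477 .07 97
```

```text
t 35.8 pos [0.4566 0.0477 0.1294] yaw 96.9 j [ 24.  13. -38. 121.  11.  49. -13.]
shift [0.     0.     0.0594] turn [ 0.     0.001 -0.002]
```

In the tool's units: 0.072 m / 0.75 = 0.096, 0.03 m / 0.75 = 0.04.

Call:
{"api": "arm_command", "payload": {"plan": "0 0 0.02 0 0 0;0 0 0.04 0 0 0;0 0 0.056 0 0 0;0 0 0.0667 0 0 0;0 0 0.076 0 0 0;0 0 0.084 0 0 0;0 0 0.0907 0 0 0;0 0 0.096 0 0 0"}}

```text
time_s: 36.8
ee_pos: [0.458, 0.048, 0.0566]
orientation: [[-0.122, 0.993, 0.0], [0.993, 0.122, -0.0], [-0.0, 0.0, -1.0]]
contact_force: [0.1, -0.1, -0.3]
opening: 0.0307
grasp_force: 59.4
```

```bash
python3 mv.py .4566 .0477 .0497 97
```

```text
t 36.8 pos [0.458  0.048  0.0566] yaw 97.0 j [ 21.  21. -35. 123.  18.  41. -20.]
shift [-0.0002 -0.0015  0.0069] turn [ 0.  0. -0.]
```

In the tool's units: 0.007 m / 0.75 = 0.0093, 0.0065 m / 0.75 = 0.0087.

Call:
{"api": "arm_command", "payload": {"plan": "0 -0.0013 0.0027 0 0 0;0 -0.0013 0.0053 0 0 0;0 -0.0013 0.0067 0 0 0;0 -0.0013 0.008 0 0 0;0 -0.0013 0.0087 0 0 0;0 -0.0013 0.0093 0 0 0;0 -0.0013 0.0093 0 0 0;0 -0.0013 0.0093 0 0 0"}}

```text
time_s: 37.8
ee_pos: [0.4572, 0.048, 0.0505]
orientation: [[-0.122, 0.993, 0.0], [0.993, 0.122, -0.001], [-0.001, 0.0, -1.0]]
contact_force: [-2.3, 0.6, 5.8]
opening: 0.0306
grasp_force: 59.9
```

In the tool's units: -0.12 m / 0.75 = -0.16, -0.07 m / 0.75 = -0.0933.

Call:
{"api": "arm_command", "payload": {"plan": "0 0 0 0 0 0;0 0 0 0 0 0;0 0 0 0 0 0;0 0 0 0 0 0;0 0 -0.0133 0 0 0;0 0 -0.04 0 0 0;0 0 -0.0933 0 0 0;0 0 -0.16 0 0 0", "claw": 0.7}}

```text
time_s: 38.8
ee_pos: [0.4559, 0.048, 0.1707]
orientation: [[-0.122, 0.993, -0.002], [0.993, 0.122, 0.0], [0.001, -0.002, -1.0]]
contact_force: [1.2, -0.5, 1.0]
opening: 0.0598
grasp_force: 0.0
```

In the tool's units: -0.4 m / 0.75 = -0.5333, -0.08 m / 0.75 = -0.1067.

Call:
{"api": "arm_command", "payload": {"plan": "0 0 -0.0667 0 0 0;-0.0667 0 -0.1067 0 0 0;-0.1333 0 -0.1067 0 0 0;-0.2133 0 -0.1067 0 0 0;-0.2933 0 -0.1067 0 0 0;-0.3733 0 -0.1067 0 0 0;-0.4533 0 -0.1067 0 0 0;-0.5333 0 -0.1067 0 0 0"}}

```text
time_s: 39.8
ee_pos: [0.5058, -0.3507, 0.2506]
orientation: [[-0.122, 0.993, 0.001], [0.993, 0.122, -0.0], [-0.0, 0.001, -1.0]]
contact_force: [1.6, -0.7, 0.2]
opening: 0.0596
grasp_force: 0.0
```

In the tool's units: -0.2 m / 0.75 = -0.2667, -0.15 m / 0.75 = -0.2.

Call:
{"api": "arm_command", "payload": {"plan": "-0.0667 0 0 0 0 0;-0.1333 0 0 0 0 0;-0.2 0 0 0 0 0;-0.2667 0 0 0 0 0;-0.2667 0 0 0 0 0;-0.2667 0 0 0 0 0;-0.2667 0 0 0 0 0;-0.2667 0 0 0 0 0"}}

```text
time_s: 40.8
ee_pos: [0.5308, -0.5459, 0.2506]
orientation: [[-0.124, 0.992, 0.001], [0.992, 0.124, 0.0], [-0.0, 0.001, -1.0]]
contact_force: [-0.2, -0.3, -0.9]
opening: 0.0601
grasp_force: 0.0
```

```bash
python3 - <<'E'
from h import *
np.set_printoptions(precision=4,suppress=True)
ims={n:robot.read_camera(n)[...,::-1].astype(int) for n in("top","scene")}
for n,i in ims.items(): cv2.imwrite(f"pics/{n}_end.png",i)
def blob(n,f,p):
    im=ims[n];u,v=map(int,proj(n,p));w=im[max(v-14,0):v+14,u-14:u+14];m=f(w).astype(np.uint8)
    k,l,st,c=cv2.connectedComponentsWithStats(m)
    if k<2:return None
    j=1+np.argmax(st[1:,4]);return c[j]+[u-14,max(v-14,0)],st[j,4]
C=np.array([.4634,-.2233]);a=np.radians(-10.7)
red=lambda w:(w[...,2]>1.8*w[...,1])&(w[...,2]>80); blue=lambda w:(w[...,0]>1.8*w[...,2])&(w[...,0]>70); white=lambda w:w.min(2)>165
for nm,f,p in[("tube",red,(.487,-.271,.097)),("cart",blue,(.4566,.048,.062)),("vial",white,(.466,-.023,.071)),("bottle",white,(.502,-.1905,.08)),("cassette",white,(.428,-.2165,.029))]:
    b=[blob(n,f,p) for n in ims];print(nm,b,"exp",[proj(n,p) for n in ims])
    if all(b): print("   ",*tri(*[ray(n,x[0]) for n,x in zip(ims,b)]))
    if b[0]: print("   top@z",at_z("top",b[0][0],p[2]))
E
python3 mv.py .5 -.55 .25 97
```

```text
tube [(array([304.8226, 221.0968]), np.int32(62)), (array([304.6538, 157.2692]), np.int32(26))] exp [array([306.9901, 221.3573]), array([305.6963, 155.2904])]
    [ 0.4882 -0.2666  0.0931] [0.00041727699115206386, 0.0004172769911521089]
   top@z [ 0.4875 -0.2662  0.097 ]
cart [(array([167.8761, 233.2156]), np.int32(218)), (array([284.1099, 263.9215]), np.int32(191))] exp [array([167.5319, 234.3416]), array([285.0734, 263.7261])]
    [0.4591 0.0479 0.0595] [0.00013573181631898332, 0.0001357318163189561]
   top@z [0.4592 0.0473 0.062 ]
vial [(array([198., 231.]), np.int32(9)), (array([286.8677, 228.8521]), np.int32(257))] exp [array([197.58  , 230.3718]), array([289.1213, 236.6315])]
    [ 0.4689 -0.0275  0.0976] [0.004960890184333061, 0.004960890184333084]
   top@z [ 0.4646 -0.024   0.071 ]
bottle [(array([270.5, 214.5]), np.int32(4)), (array([283.4861, 168.6528]), np.int32(72))] exp [array([270.6189, 214.9082]), array([292.5676, 180.12  ])]
    [ 0.5133 -0.1864  0.1263] [0.01372681143519248, 0.013726811435192549]
   top@z [ 0.5029 -0.1902  0.08  ]
cassette [(array([280.2857, 247.8367]), np.int32(147)), (array([320.4435, 190.5478]), np.int32(115))] exp [array([280.7071, 247.4275]), array([320.1365, 190.3937])]
    [ 0.427  -0.2154  0.0301] [3.2747448242488215e-05, 3.2747448242483505e-05]
   top@z [ 0.427  -0.2155  0.029 ]
t 40.9 pos [ 0.5304 -0.5466  0.2504] yaw 97.1 j [ 54.  35. -18.  72.  11.  75.  43.]
shift [ 0.0003 -0.0306  0.0004] turn [0.    0.    0.001][ WARN:0@2.791] global loadsave.cpp:1063 imwrite_ Unsupported depth image for selected encoder is fallbacked to CV_8U.
```

Everything measures in place: all five are within about 4 mm of their wells in the top view. Cap and lid heights match seated values for the tube, cartridge and cassette. For the vial and bottle, floor contact at release confirms it.

```bash
python3 -c "
from plant import robot
print(robot.job_done())"
```

```text
the job is handed in; nothing more can be done
None
```

Both kits are made up and the job is handed in at about 41 s of the 125 s allowed; all five pieces measured within about 4 mm of their well centres, but I got no verdict back.

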